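# Find the loose saw-rail bolt and hold its cover open

### The arm

A 6-joint arm with a two-finger parallel gripper is mounted at the origin on the work surface. World frame = base frame: x ahead of the robot, y to its left, z up, the work surface at z = 0. Lengths are in mm, angles in degrees, forces in N, time in s.
With the tool pointing down it reaches from about 350 to 850 mm from the base axis. Payload 8.1 kg.
Tool frame: the origin (TCP) lies at the very end of the fingers, on their centre line; the grasp point (between the pads) lies r.tcp_to_grasp behind it (r.tcp_to_grasp is the distance from the TCP to the grasp point, in mm); z points along the fingers, y is the line along which they close (so a half turn about z gives the same grasp; the last joint's range is limited). The gripper opens to 85 mm and grips with 20 to 120 N. Pads are 22 mm wide; open, the fingers measure 114 mm over their backs; the gripper's body (76 mm by 85 mm) begins 54 mm behind the grasp point. The pads swing forward as they close: fully open they stand 13 mm farther back than shut.
Start: joints at [67.013, 7.471, 85.268, -0, 87.261, -4.893], TCP at [186.325, 570.341, 231.292] pointing down, gripper open.
Joint ranges: [-169.43, 169.43], [-51.17, 129.36], [1.28, 143.12], [-76.62, 256.62], [0, 156.53], [-152.29, 152.29]. Speed limits (degrees/s): [136.94, 136.94, 159.86, 180, 180, 180].

### API

Orientations are given as [roll, pitch, yaw] about the fixed x, y, z axes, in that order (R = Rz(yaw) Ry(pitch) Rx(roll)).
In Python, from bench import r gives the robot as it stands.
- The arm moves only by the shell command python3 -m handwheel 'ROWS' [OPENING] [FORCE]. ROWS is JSON, a list of rows, each a list of 4 numbers: the shift along the tool's x, y, z in m, then the turn about the tool's z in degrees. A call has 1 to 10 rows; each row shifts and turns the commanded pose from where the row before left it, along the tool's axes as they then stand; what a row does not reach is not made up. A row lasts 1/10 s, in which the tool goes at most 50 mm and 8.59 degrees, less where a joint would pass 70% of its speed; a pose out of reach is approached as far as the arm can. A call is refused whole if a number of a shift passes 0.05 or a number of a turn 8.59, either way. A call with a gripper value outside its range is refused whole. OPENING is the finger opening in m, from 0 to 0.0854, set as the call begins (- or left out, the last holds). The fingers move at their own pace and stop on an object; FORCE is the grip in N (left out, the last holds). Time passes only in rows, so rows that do not move let the fingers close. It gives the time, the measured TCP pose, the force, the opening and the grip force at its end, in the units of the state.
- r.sense(): the state, without advancing time (a new reading comes with each control period).
- r.snapshot(name): name is "scene" or "side" or "wrist"; returns the picture (384x512x3 uint8, red, green, blue); there is no depth.
- r.camera_params(name): a dict with "fx", "fy", "cx", "cy" (pixels), "R" (3x3) and "t" (3): a world point X has camera coordinates R X + t; the wrist camera has in their place "mount" (4x4, takes a point from camera to tool coordinates, whose origin is the TCP and whose axes are the flange's). Camera axes: x right, y down, z forward; pixel columns grow to the right and rows downward; lengths in mm; the calibration is good to about 2 mm. A picture is of the moment at which its call begins: read the wrist's pose just before it. camera_params takes no time and is no camera call.
- r.hand_in(): hands the job in; it is judged then, once.
The state is a dict: "time": time; "joint_pos": joint angles; "qd": joint speeds; "joint_efforts": joint torques, N m; "tool_pos": TCP position; "tcp_rot": TCP orientation; "ft_force": force on the tool from outside, world axes, zero at the start; "wrist_torque": the same for the moment, N m; "finger_gap": finger opening in mm; "grip_force": force on a finger pad.
Only numpy, scipy, OpenCV 4.12 (cv2) and the standard library are available. Lean on these libraries where they do the work, as an engineer would, in place of code of your own. Each camera call takes 0.05 s, during which the arm holds its last target. There are 200 camera calls.

### The job

Isolate the saw by pressing the keys on its grey box one at a time: first the round key, then the square one, then the long narrow one. Then tap the three bolt heads on the mounting rail from above until you find the loose one, which sinks and stays down, and lift that bolt's hinged cover well open, to at least 45 degrees. Finish while still holding that cover open in the gripper, with the other two covers left shut and the other things on the bench undisturbed.

Things in the scene. Friction and masses are not known exactly. Their poses are not given: they have to be found in the camera images.
- rail: Grey steel mounting rail, 180 mm deep (its x), 340 mm long (its y), 40 mm high, fixed on the table, new position and yaw each time. Origin: centre of its underside; x points away from the robot side, y to the left. Three identical stations at y = +100 (1), 0 (2), -100 mm (3): a hex bolt at x = -60 mm and behind it a hinged aluminium cover. One of the three bolts, not always the same, is loose; all look alike
- bolt_1_top (a point): Centre of the top of the left bolt's steel hex head, 62 mm above the table; moves with it. Head 31 mm across corners, upright in a dark collar 50 mm across whose top is at 48 mm. If this bolt is the loose one, a push of 3 N or more from above slides it straight down 7 mm to a stop (top at 55 mm) and it stays down; a tight one gives less than 1.5 mm under up to 25 N
- cover_1_bar (a point): Middle of the lifting bar of the left bolt's cover: round, level, 10 mm diameter, parallel to the rail's y, on two posts 54 mm apart (46 mm free between). Shut: its axis is 90 mm above the table, 32 mm above the cover plate's top, at x = 0 of the rail. It swings up and away about the hinge axis, which is parallel to it at x = +65 mm of the rail, 52 mm above the table
- cover_1 (a joint): Opening angle of the left bolt's cover (plate 83 x 64 x 6 mm, about 0.28 kg, hinged at its far edge), rad: 0 shut (flat), 1.1 fully open. It swings freely and falls shut by its own weight from any angle when let go
- bolt_2_top (a point): Centre of the top of the middle bolt's steel hex head, 62 mm above the table; moves with it. Head 31 mm across corners, upright in a dark collar 50 mm across whose top is at 48 mm. If this bolt is the loose one, a push of 3 N or more from above slides it straight down 7 mm to a stop (top at 55 mm) and it stays down; a tight one gives less than 1.5 mm under up to 25 N
- cover_2_bar (a point): Middle of the lifting bar of the middle bolt's cover: round, level, 10 mm diameter, parallel to the rail's y, on two posts 54 mm apart (46 mm free between). Shut: its axis is 90 mm above the table, 32 mm above the cover plate's top, at x = 0 of the rail. It swings up and away about the hinge axis, which is parallel to it at x = +65 mm of the rail, 52 mm above the table
- cover_2 (a joint): Opening angle of the middle bolt's cover (plate 83 x 64 x 6 mm, about 0.28 kg, hinged at its far edge), rad: 0 shut (flat), 1.1 fully open. It swings freely and falls shut by its own weight from any angle when let go
- bolt_3_top (a point): Centre of the top of the right bolt's steel hex head, 62 mm above the table; moves with it. Head 31 mm across corners, upright in a dark collar 50 mm across whose top is at 48 mm. If this bolt is the loose one, a push of 3 N or more from above slides it straight down 7 mm to a stop (top at 55 mm) and it stays down; a tight one gives less than 1.5 mm under up to 25 N
- cover_3_bar (a point): Middle of the lifting bar of the right bolt's cover: round, level, 10 mm diameter, parallel to the rail's y, on two posts 54 mm apart (46 mm free between). Shut: its axis is 90 mm above the table, 32 mm above the cover plate's top, at x = 0 of the rail. It swings up and away about the hinge axis, which is parallel to it at x = +65 mm of the rail, 52 mm above the table
- cover_3 (a joint): Opening angle of the right bolt's cover (plate 83 x 64 x 6 mm, about 0.28 kg, hinged at its far edge), rad: 0 shut (flat), 1.1 fully open. It swings freely and falls shut by its own weight from any angle when let go
- panel: Grey isolator box of the saw, 100 mm deep (its x), 190 mm long (its y), 45 mm high, fixed on the table to the left of the rail in a new position and yaw each time; origin: centre of its underside. On top three black spring keys in a row along its y, 56 mm apart, in any order, told apart by shape
- key_round_top (a point): Centre of the top of the round key, 28 mm diameter, 63 mm above the table (10 mm above its surround, which reaches 5 mm beyond it); moves with the key. It goes down 6 mm; a spring returns it; it starts to move at 1.5 N and is fully down at about 5 N
- key_square_top (a point): Centre of the top of the square key, 25 x 25 mm, 63 mm above the table (10 mm above its surround, which reaches 5 mm beyond it); moves with the key. It goes down 6 mm; a spring returns it; it starts to move at 1.5 N and is fully down at about 5 N
- key_bar_top (a point): Centre of the top of the long narrow key, 44 mm (along the panel's x) by 14 mm, 63 mm above the table (10 mm above its surround, which reaches 5 mm beyond it); moves with the key. It goes down 6 mm; a spring returns it; it starts to move at 1.5 N and is fully down at about 5 N
- nut: Loose black hex nut, 24 mm across corners, 10 mm high, lying on the rail between the left and middle stations; a loose bystander, to be left alone. Origin: centre of its underside
- screwdriver: Screwdriver, 200 mm long, lying on the table to the right of the rail; a loose bystander, to be left alone. Origin: centre of its underside
- washer: Loose steel washer, 30 mm across with a 16 mm hole, 5 mm thick, lying on the rail between the middle and right stations; a loose bystander, to be left alone. Origin: centre of its underside
- mug: White mug, 80 mm across, 90 mm high; a loose bystander, to be left alone. Origin: centre of its underside
- tape: Roll of blue tape, 100 mm across, 48 mm high, lying flat; a loose bystander, to be left alone. Origin: centre of its underside
- flask: Blue drinks bottle, 70 mm across, 200 mm high; a loose bystander, to be left alone. Origin: centre of its underside
- screwbox: Cardboard box of screws, 80 x 60 x 50 mm; a loose bystander, to be left alone. Origin: centre of its underside
- offcut: Offcut of aluminium angle, 220 mm long, 40 mm high, behind the rail; a loose bystander, to be left alone. Origin: centre of its underside

How it is judged:
By the outcome, as a careful person would: the job done as asked, in the order asked, and still so for the second after the job is handed in, while the arm keeps its last pose, push and grip.
It also fails if it takes over 59 s, if anything falls off the work surface, if the arm or the gripper's body presses on something with over 40 N, if the wrist force passes 120 N, or if a joint passes its speed limit or range.

## Working session

There is one attempt and no reset: what is moved stays moved. The work goes in short steps, Python scripts to look and compute and a shell command to move; the robot and the scene stay as the last step left them, time stands still between calls to the robot, and variables do not carry over. Pictures are saved under pics/ and viewed, at most 10 in all, crops included, and the job is handed in when it is done.

```bash
ls; mkdir -p pics; python3 - <<'E'
from bench import r
import cv2,numpy as np
s=r.sense();print(s['time'],s['tool_pos'],s['tcp_rot'],s['finger_gap'],r.tcp_to_grasp)
a=[r.snapshot(n) for n in("scene","side","wrist")]
for n,i in zip(("scene","side","wrist"),a): cv2.imwrite(f"pics/{n}0.png",i[:,:,::-1])
for n in("scene","side","wrist"):print(n,r.camera_params(n))
E
```

```text
pics
0.0 [186.114796   569.82920942 230.25107447] [-1.79894674e+02 -8.54098349e-03  1.61906147e+02] 85.55594637766839 18.700000000000003
scene {'fx': 351.58196766264336, 'fy': 351.58196766264336, 'cx': 253.27349812811744, 'cy': 184.68483403574547, 'R': array([[ 0.55148947,  0.83400761,  0.01704935],
       [ 0.61234325, -0.39086494, -0.68721201],
       [-0.56647605,  0.38943024, -0.72625683]]), 't': array([-255.610665  , -260.18845699, 1581.52416417])}
side {'fx': 418.3596699082948, 'fy': 418.3596699082948, 'cx': 252.8424506521844, 'cy': 184.93814230724888, 'R': array([[-0.97932968, -0.20222156,  0.00445116],
       [-0.10757598,  0.50208697, -0.85810027],
       [ 0.1712915 , -0.84084191, -0.51346286]]), 't': array([ 509.57349613,  125.96162411, 1172.58459073])}
wrist {'fx': 283.4590984584171, 'fy': 283.4590984584171, 'cx': 255.26439140084253, 'cy': 193.67616832356447, 'mount': array([[ 7.76482659e-04, -9.55788769e-01, -2.94053101e-01,
         7.46902611e+01],
       [ 9.99999660e-01,  6.60414742e-04,  4.94010780e-04,
        -2.55117809e-01],
       [-2.77972953e-04, -2.94053385e-01,  9.55788957e-01,
        -1.42997302e+02],
       [ 0.00000000e+00,  0.00000000e+00,  0.00000000e+00,
         1.00000000e+00]])}
```

View pics/scene0.png

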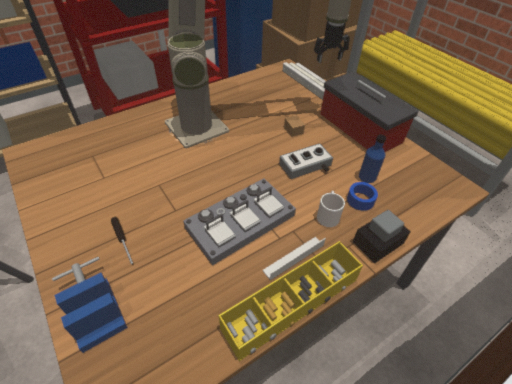

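View pics/side0.png

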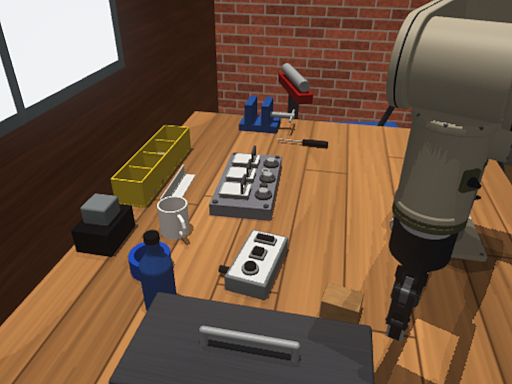

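View pics/wrist0.png

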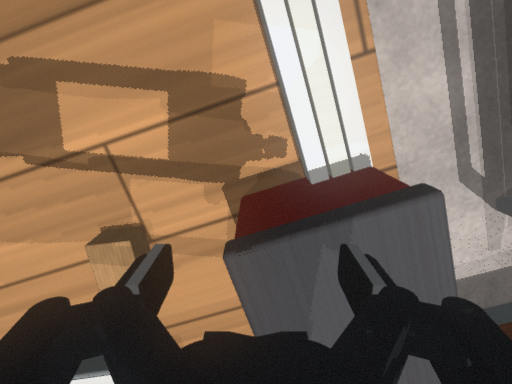

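The scene view shows the panel near (306,159) and the rail near (240,218). In the side view, round is at (250,268), square at (258,253) and bar at (265,239). The bolts are near (264,193), (268,177) and (274,161). The wrist view shows only the red toolbox below the gripper.

```bash
cat > h.py <<'E'
from bench import r
import cv2,numpy as np
from scipy.spatial.transform import Rotation as Ro
def cam(n,s=None):
    p=r.camera_params(n)
    if n=="wrist":
        M=np.eye(4);M[:3,:3]=Ro.from_euler('xyz',s['tcp_rot'],degrees=True).as_matrix();M[:3,3]=s['tool_pos']
        W=M@p['mount'];R=W[:3,:3];c=W[:3,3]
    else: R=p['R'].T;c=-R@p['t']
    return p,R,c
def cast(n,uv,z,s=None):
    p,R,c=cam(n,s)
    d=R@np.array([(uv[0]-p['cx'])/p['fx'],(uv[1]-p['cy'])/p['fy'],1])
    return c+d*(z-c[2])/d[2]
def totool(s,P):
    return Ro.from_euler('xyz',s['tcp_rot'],degrees=True).as_matrix().T@(np.array(P)-s['tool_pos'])
E
python3 - <<'E'
from h import *
np.set_printoptions(precision=1,suppress=True)
for k,uv,z in(("round",(250,267),63),("sq",(258,252),63),("bar",(265,238),63),("b1",(264,192),62),("b2",(268,176),62),("b3",(271,161),62)):print(k,cast("side",uv,z))
for k,uv,z in(("k1",(319,151),63),("k2",(307,155),63),("k3",(294,160),63),("b1",(254,186),62),("b2",(230,200),62),("b3",(205,214),62)):print(k,cast("scene",uv,z))
s=r.sense();print(Ro.from_euler('xyz',s['tcp_rot'],degrees=True).as_matrix())
E
```

```text
round [460.1 324.9  63. ]
sq [452.4 270.   63. ]
bar [445.6 214.1  63. ]
b1 [487.2   0.6  62. ]
b2 [492. -95.  62.]
b3 [ 499.5 -196.5   62. ]
k1 [472.5 303.5  63. ]
k2 [465.4 248.3  63. ]
k3 [460.9 187.7  63. ]
b1 [491.5 -16.7  62. ]
b2 [ 502.1 -122.4   62. ]
b3 [ 510.1 -223.2   62. ]
[[-1.   0.3 -0. ]
 [ 0.3  1.  -0. ]
 [ 0.  -0.  -1. ]]
```

```bash
python3 -m handwheel '[[-0.02,-0.011,0,0],[-0.037,-0.02,0,0],[-0.04,-0.022,0,0],[-0.04,-0.022,0,0],[-0.04,-0.022,0,0],[-0.04,-0.022,0,0],[-0.04,-0.022,0,0],[-0.04,-0.022,0,0],[-0.04,-0.022,0,0],[-0.035,-0.019,0,0]]' 0; python3 -m handwheel '[[0,0,0,-6],[0,0,0,-6],[0,0,0,-6],[-0.02,-0.045,0,0],[-0.02,-0.045,0,0],[0,-0.045,0,0],[0,0,0,0]]'; python3 - <<'E'
from h import *
s=r.sense();print(s['time'],s['tool_pos'],s['tcp_rot'],s['finger_gap'])
i=r.snapshot("wrist");cv2.imwrite("pics/w1.png",i[:,:,::-1])
np.save("s1.npy",dict(tcp_rot=s['tcp_rot'],tool_pos=s['tool_pos']),allow_pickle=True)
E
```

```text
time: 1.15
tool_pos: [477.7, 258.9, 231.1]
tcp_rot: [-180.0, -0.0, 161.9]
ft_force: [-0.1, 0.3, -0.5]
finger_gap: -0.1
grip_force: 0.0
time: 1.85
tool_pos: [516.7, 120.9, 230.9]
tcp_rot: [-179.9, -0.0, 179.6]
ft_force: [-0.4, 0.4, 0.3]
finger_gap: 0.1
grip_force: 0.0
1.85 [516.66839144 120.92170158 230.8529696 ] [-1.79876436e+02 -4.42149406e-02  1.79624294e+02] 0.11172484327318766
```

View pics/w1.png

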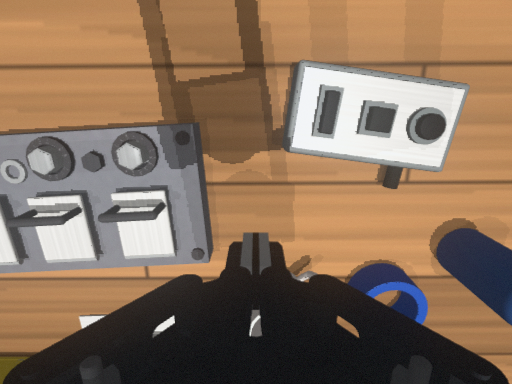

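The wrist view shows bar (328,110), square (379,119) and round (430,125). It also shows bolt 1 (133,153), nut (93,160), bolt 2 (47,158) and washer (13,171).

```bash
python3 - <<'E'
from h import *
np.set_printoptions(precision=1,suppress=True)
s=np.load("s1.npy",allow_pickle=True).item()
g=cv2.cvtColor(cv2.imread("pics/w1.png"),cv2.COLOR_BGR2GRAY)
for k,(u,v) in dict(bar=(329,110),sq=(379,119),rnd=(430,125)).items():
    c=g[v-32:v+32,u-24:u+24]
    for T in (35,55,120):
        n,L,st,ce=cv2.connectedComponentsWithStats((c<T).astype(np.uint8))
        j=1+np.argmax(st[1:,4]) if n>1 else 0
        x,y,w,h=st[j,:4];uv=(x+w/2+u-24-.5,y+h/2+v-32-.5)
        print(k,T,st[j],uv,cast("wrist",uv,63,s))
cs=[]
for k,(u,v) in dict(b1=(133,153),b2=(47,158)).items():
    c=g[v-30:v+30,u-30:u+30]
    n,L,st,ce=cv2.connectedComponentsWithStats((c>135).astype(np.uint8))
    j=1+np.argmax(st[1:,4]);x,y,w,h=st[j,:4];uv=(x+w/2+u-30.5,y+h/2+v-30.5);print(k,st[j],uv,cast("wrist",uv,62,s))
    n,L,st,ce=cv2.connectedComponentsWithStats((c<60).astype(np.uint8))
    print(st[1:][st[1:,4]>60])
m=g[50:200,280:490]
cv2.imwrite("pics/c1.png",cv2.resize(np.hstack([g[70:180,280:480],g[110:220,0:200]]),None,fx=2,fy=4,interpolation=2)[:, :])
E
```

```text
bar 35 [   0    0   48   64 3072] (np.float64(328.5), np.float64(109.5)) [445.3 197.8  63. ]
bar 55 [   0    0   48   64 3072] (np.float64(328.5), np.float64(109.5)) [445.3 197.8  63. ]
bar 120 [ 12  12  24  44 668] (np.float64(328.5), np.float64(111.5)) [447.3 197.9  63. ]
sq 35 [   0    0   48   64 3072] (np.float64(378.5), np.float64(118.5)) [454.7 251.4  63. ]
sq 55 [   0    0   48   64 3072] (np.float64(378.5), np.float64(118.5)) [454.7 251.4  63. ]
sq 120 [ 10  19  31  27 663] (np.float64(380.0), np.float64(119.0)) [455.3 253.   63. ]
rnd 35 [   0    0   48   64 3072] (np.float64(429.5), np.float64(124.5)) [461.2 306.5  63. ]
rnd 55 [   0    0   48   64 3072] (np.float64(429.5), np.float64(124.5)) [461.2 306.5  63. ]
rnd 120 [  9  20  31  27 674] (np.float64(430.0), np.float64(126.0)) [462.8 307.3  63. ]
b1 [   0    4   60   56 1424] (np.float64(132.5), np.float64(154.5)) [491.7 -15.1  62. ]
[]
b2 [   0    3   60   57 1336] (np.float64(46.5), np.float64(159.0)) [ 496.2 -111.4   62. ]
[[ 32   9  25  39 124]]
```

View pics/c1.png

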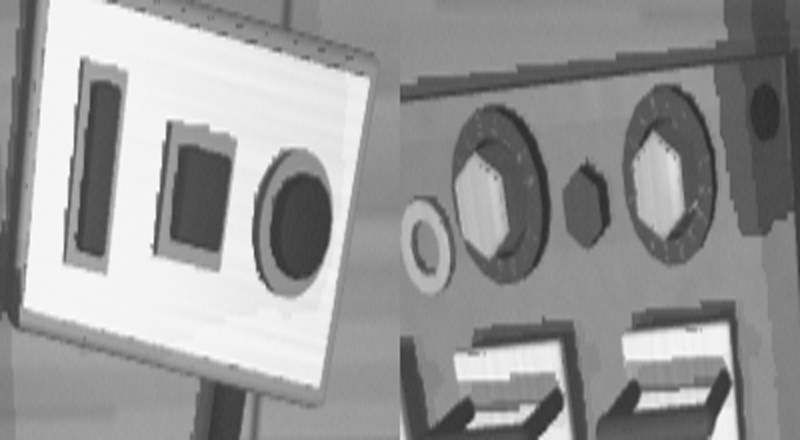

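```bash
python3 -m handwheel '[[0.01,0.03,0,0],[0.011,0.04,0,0],[0.011,0.04,0.01,0],[0.011,0.04,0.02,0],[0.011,0.04,0.04,0],[0,0,0.04,0],[0,0,0.03,0],[0,0,0,0]]'; python3 - <<'E'
from h import *
s=r.sense();print(s['time'],s['tool_pos'],s['tcp_rot'])
i=r.snapshot("wrist");cv2.imwrite("pics/w2.png",i[:,:,::-1])
M=lambda P:None
p,R,c=cam("wrist",s)
for P in([463,311,63],[455.3,256,63],[448,200.5,63],s['tool_pos']):
    q=R.T@(np.array(P)-c);print(P,q[:2]/q[2]*p['fx']+[p['cx'],p['cy']])
E
```

```text
time: 2.7
tool_pos: [459.5, 310.1, 91.0]
tcp_rot: [-179.7, -0.5, -180.0]
ft_force: [-0.5, -0.9, 0.0]
finger_gap: 0.0
grip_force: 0.0
2.7 [459.508101   310.09036706  90.96575204] [-179.74768212   -0.50632973 -179.97618576]
[463, 311, 63] [257.24953905 231.34738795]
[455.3, 256, 63] [172.76520844 220.22788783]
[448, 200.5, 63] [ 85.74210046 209.44621404]
[459.508101   310.09036706  90.96575204] [255.78891922 246.23847949]
```

View pics/w2.png

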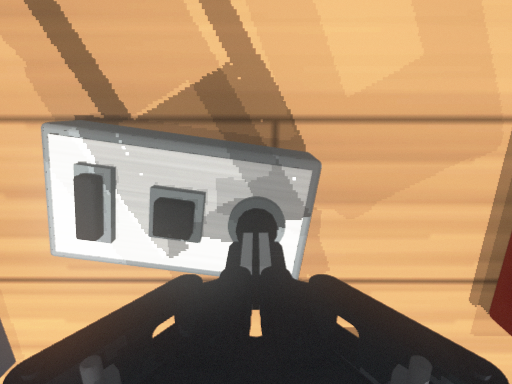

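The wrist close-up shows round about (257,229), square (173,218) and bar (88,207). All are within 2 px of the predictions, so I'll press the round key.

```bash
python3 -m handwheel '[[-0.002,0.001,0.015,0],[0,0,0.01,0],[0,0,0.005,0],[0,0,0.003,0],[0,0,0.002,0],[0,0,0,0],[0,0,0,0]]'
```

```text
time: 3.45
tool_pos: [466.4, 311.6, 62.1]
tcp_rot: [180.0, 0.0, 179.9]
ft_force: [-0.8, -1.0, 1.6]
finger_gap: -0.1
grip_force: 0.9
```

```bash
python3 -m handwheel '[[0,0,0,0],[0,0,0,0]]'; python3 -m handwheel '[[0,0,0.002,0],[0,0,0,0]]'
```

```text
time: 3.65
tool_pos: [466.4, 311.6, 62.0]
tcp_rot: [180.0, 0.0, 179.9]
ft_force: [-0.7, -1.2, 2.5]
finger_gap: 0.1
grip_force: 1.0
time: 3.85
tool_pos: [466.5, 311.8, 59.7]
tcp_rot: [180.0, 0.0, 179.9]
ft_force: [0.9, -1.0, 2.7]
finger_gap: -0.1
grip_force: 1.6
```

```bash
python3 -m handwheel '[[0,0,0.002,0],[0,0,0.002,0],[0,0,0,0]]'
```

```text
time: 4.15
tool_pos: [466.6, 311.9, 56.9]
tcp_rot: [180.0, 0.0, 179.9]
ft_force: [-4.6, -2.0, 12.8]
finger_gap: -0.2
grip_force: 6.8
```

```bash
python3 -m handwheel '[[0,0,-0.01,0],[0,0,-0.015,0],[0.006,-0.028,0,0],[0.006,-0.028,0,0],[0,0,0,0],[0,0,0.01,0],[0,0,0.005,0],[0,0,0,0]]'
```

```text
time: 4.95
tool_pos: [453.1, 255.9, 64.2]
tcp_rot: [-180.0, -0.1, 179.9]
ft_force: [0.2, 0.3, -0.9]
finger_gap: -0.2
grip_force: 0.0
```

```bash
python3 -m handwheel '[[0,0,0.004,0],[0,0,0.002,0],[0,0,0.002,0],[0,0,0,0]]'
```

```text
time: 5.35
tool_pos: [454.1, 256.2, 57.8]
tcp_rot: [180.0, 0.0, 179.9]
ft_force: [-1.3, 2.7, 3.9]
finger_gap: 0.1
grip_force: 2.2
```

```bash
python3 -m handwheel '[[0,0,0.002,0],[0,0,0,0],[0,0,0,0]]'
```

```text
time: 5.65
tool_pos: [454.3, 256.2, 56.9]
tcp_rot: [180.0, 0.0, 179.9]
ft_force: [-6.7, 0.8, 11.6]
finger_gap: 0.3
grip_force: 6.3
```

Square is fully down. Next is the bar key at (447,201).

```bash
python3 -m handwheel '[[0,0,-0.01,0],[0,0,-0.015,0],[0.004,-0.027,0,0],[0.003,-0.027,0,0],[0,0,0,0],[0,0,0.01,0],[0,0,0.005,0],[0,0,0.004,0],[0,0,0.002,0],[0,0,0,0]]'
```

```text
time: 6.65
tool_pos: [446.6, 202.0, 59.3]
tcp_rot: [-180.0, -0.1, 179.9]
ft_force: [-2.4, 0.9, 4.5]
finger_gap: -0.1
grip_force: 1.7
```

```bash
python3 -m handwheel '[[0,0,0.002,0],[0,0,0.002,0],[0,0,0,0],[0,0,0,0]]'
```

```text
time: 7.05
tool_pos: [446.9, 202.1, 56.8]
tcp_rot: [180.0, -0.0, 179.9]
ft_force: [-8.7, -0.1, 16.1]
finger_gap: 0.3
grip_force: 7.9
```

```bash
python3 -m handwheel '[[0,0,-0.02,0],[0,0,-0.04,0],[0,0,-0.04,0],[-0.01,-0.03,-0.03,0],[-0.015,-0.045,0,0],[-0.015,-0.045,0,0],[-0.015,-0.045,0,0],[-0.015,-0.045,0,0],[-0.015,-0.045,0,0],[0,-0.045,0,0]]'; python3 -m handwheel '[[0,-0.01,0,0],[0,0,0,0],[0,0,0,0]]';python3 - <<'E'
from h import *
s=r.sense();print(s['time'],s['tool_pos'],s['tcp_rot'])
i=r.snapshot("wrist");cv2.imwrite("pics/w3.png",i[:,:,::-1])
np.save("s3.npy",dict(tcp_rot=s['tcp_rot'],tool_pos=s['tool_pos']),allow_pickle=True)
cv2.imwrite("pics/w3b.png",cv2.resize(i[60:300,56:456,::-1],None,fx=2,fy=2,interpolation=2))
E
```

```text
time: 8.05
tool_pos: [532.5, -100.6, 185.4]
tcp_rot: [-180.0, 0.1, 179.9]
ft_force: [1.1, 0.2, -1.0]
finger_gap: -0.0
grip_force: 0.0
time: 8.35
tool_pos: [531.3, -107.6, 185.3]
tcp_rot: [180.0, -0.0, 179.9]
ft_force: [-0.5, -0.4, -0.1]
finger_gap: -0.2
grip_force: 0.0
8.35 [ 531.31144002 -107.58325277  185.3033921 ] [ 1.79958638e+02 -1.73341668e-02  1.79900649e+02]
```

View pics/w3b.png

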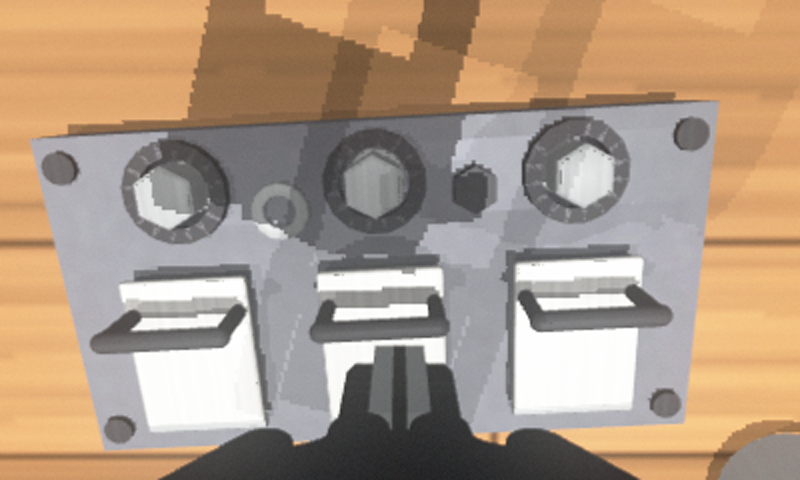

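The zoomed wrist view shows bolts 1, 2 and 3 at about (348,147), (243,152) and (137,159) in full-image pixels. The bars are at (357,219), (246,225) and (137,230), and all covers are shut.

```bash
python3 - <<'E'
from h import *
np.set_printoptions(precision=1,suppress=True)
s=np.load("s3.npy",allow_pickle=True).item()
B=[cast("wrist",p,62,s) for p in((348.5,147.5),(243,152.5),(137.5,159))]
C=[cast("wrist",p,90,s) for p in((357,219.5),(246,225),(137.5,230))]
print(*B,*C,sep='\n')
for b,c in zip(B,C):print(np.linalg.norm(b[:2]-c[:2]))
d=B[0]-B[2];print(np.linalg.norm(d),np.degrees(np.arctan2(-d[0],d[1])))
d=C[0]-C[2];print(np.linalg.norm(d),np.degrees(np.arctan2(-d[0],d[1])))
E
```

```text
[493.3 -20.4  62. ]
[ 497.9 -119.2   62. ]
[ 503.9 -219.2   62. ]
[554.4 -15.7  90. ]
[ 559.7 -116.2   90. ]
[ 564.5 -215.6   90. ]
61.28037814711256
61.838349277373084
60.63129425735881
199.10708172484053 3.0579786659483634
200.1482468266942 2.876632424270748
```

```bash
python3 -m handwheel '[[0.015,-0.006,0.01,0],[0.018,-0.006,0.03,0],[0,0,0.04,0],[0,0,0.025,0],[0,0,0.01,0],[0,0,0,0],[0,0,0.004,0],[0,0,0.002,0],[0,0,0,0]]'
```

```text
time: 9.3
tool_pos: [499.2, -120.6, 65.6]
tcp_rot: [-180.0, 0.1, 179.9]
ft_force: [-0.3, 0.3, -0.0]
finger_gap: 0.3
grip_force: 0.0
```

```bash
python3 -m handwheel '[[0,0,0.002,0],[0,0,0.002,0],[0,0,0.001,0],[0,0,0.001,0],[0,0,0,0]]'
```

```text
time: 9.8
tool_pos: [498.7, -120.6, 58.8]
tcp_rot: [-180.0, 0.0, 179.9]
ft_force: [0.9, -0.5, 2.1]
finger_gap: 0.3
grip_force: 1.0
```

```bash
python3 -m handwheel '[[0,0,0.002,0],[0,0,0.002,0],[0,0,0.001,0],[0,0,0,0]]'
```

```text
time: 10.2
tool_pos: [498.9, -120.6, 54.9]
tcp_rot: [-180.0, 0.0, 179.9]
ft_force: [-4.1, 0.7, 15.5]
finger_gap: 0.2
grip_force: 7.4
```

Bolt 2 sank to 55 mm against the stop, so it is the loose one. I'll rise, move over bar 2 and turn.

```bash
python3 -m handwheel '[[0,0,-0.015,0],[0,0,-0.035,0],[0,0,-0.04,0],[-0.02,0,-0.01,0],[-0.03,0.004,0,0],[-0.011,0,0,0],[0,0,0,8.5],[0,0,0,8.5],[0,0,0,8.5],[0,0,0,8.5]]' 0.04; python3 -m handwheel '[[0,0,0,8.5],[0,0,0,8.5],[0,0,0,8.5],[0,0,0,8.5],[0,0,0,8.5],[0,0,0,8.5],[0,0,0,1.9],[0,0,0,0],[0,0,0,0]]' 0.04; python3 - <<'E'
from h import *
s=r.sense();print(s['joint_pos'],totool(s,[559.7,-116.2,71.3]))
i=r.snapshot("wrist");cv2.imwrite("pics/w4.png",i[:,:,::-1])
p,R,c=cam("wrist",s)
for P in([559.7,-116.2,90],[498.7,-119.5,55]):
    q=R.T@(np.array(P)-c);print(q[:2]/q[2]*p['fx']+[p['cx'],p['cy']])
E
```

```text
time: 11.2
tool_pos: [558.9, -116.3, 153.4]
tcp_rot: [-180.0, -0.1, 145.6]
ft_force: [-0.6, -0.7, -0.9]
finger_gap: 39.7
grip_force: 0.0
time: 12.1
tool_pos: [559.1, -116.4, 153.5]
tcp_rot: [-180.0, -0.0, 93.1]
ft_force: [1.1, 0.7, -0.3]
finger_gap: 39.9
grip_force: 0.0
[-1.69064867e+01  5.88815801e+00  9.52077316e+01  1.85514574e-05
  7.89437124e+01 -1.99964136e+01] [ 0.17829862  0.64639315 82.20119634]
[255.6105884 207.3195894]
[187.13982672 193.89453789]
```

View pics/w4.png

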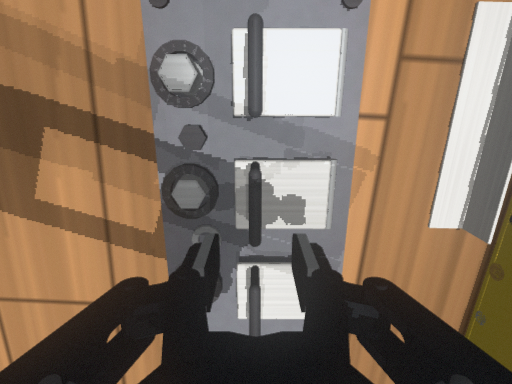

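The wrist view shows bar 2 at (255,204), centred and parallel to the pads, matching the prediction. I'll descend and grip.

```bash
python3 -m handwheel '[[0.001,0.0005,0.02,0],[0,0,0.03,0],[0,0,0.02,0],[0,0,0.008,0],[0,0,0.004,0],[0,0,0,0]]' 0.04; python3 -m handwheel '[[0,0,0,0],[0,0,0,0],[0,0,0,0],[0,0,0,0],[0,0,0,0],[0,0,0,0]]' 0 40
```

```text
time: 12.75
tool_pos: [560.0, -115.6, 71.9]
tcp_rot: [180.0, 0.0, 93.0]
ft_force: [0.2, -0.4, 0.7]
finger_gap: 39.9
grip_force: 0.0
time: 13.35
tool_pos: [558.6, -115.9, 72.9]
tcp_rot: [-179.8, 0.0, 93.0]
ft_force: [-12.4, 0.7, 11.4]
finger_gap: 8.5
grip_force: 39.5
```

```bash
python3 -m handwheel '[[0,0.0036,-0.0054,0],[0,0.004,-0.0053,0],[0,0.0045,-0.0047,0],[0,0.0048,-0.0045,0],[0,0.0053,-0.004,0],[0,0.0055,-0.0035,0],[0,0,0,0]]'
```

```text
time: 14.05
tool_pos: [586.9, -114.5, 101.9]
tcp_rot: [-179.9, 0.0, 93.0]
ft_force: [-16.2, 0.6, 19.6]
finger_gap: 8.4
grip_force: 40.9
```

```bash
python3 -m handwheel '[[0,0.0059,-0.0028,0],[0,0.006,-0.0023,0],[0,0.0063,-0.0019,0],[0,0.0064,-0.0013,0],[0,0.0055,-0.0006,0],[0,0,0,0],[0,0,0,0]]'; python3 - <<'E'
from h import *
i=r.snapshot("side");cv2.imwrite("pics/s5.png",cv2.resize(i[120:290,150:350,::-1],None,fx=3,fy=3,interpolation=2))
s=r.sense();print(s['time'],s['tool_pos'],s['ft_force'],s['finger_gap'],s['grip_force'])
E
```

```text
time: 14.75
tool_pos: [618.1, -112.9, 109.7]
tcp_rot: [179.9, 0.1, 93.0]
ft_force: [-3.9, -0.8, 7.8]
finger_gap: 8.6
grip_force: 41.7
14.8 [ 618.03655883 -112.87982533  109.67932674] [-3.05409432 -0.82130768  6.74898175] 8.306657644996328 41.644967794418335
```

View pics/s5.png

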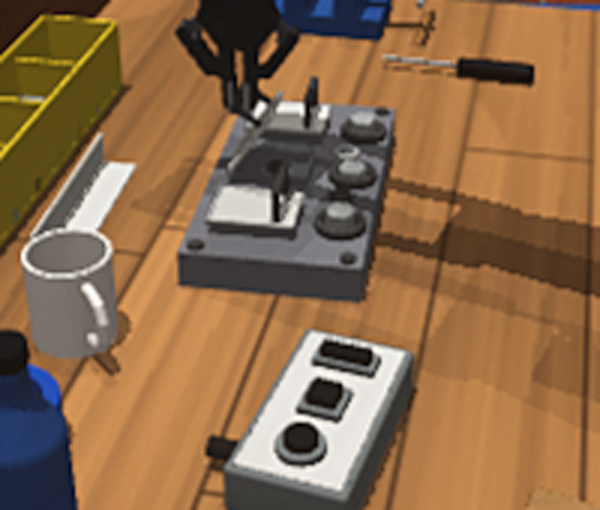

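The side view shows the middle cover steeply open in the gripper at about 55° by the TCP displacement. Covers 1 and 3 are shut, bolt 2 is sunk and the bystanders are in place.

```bash
python3 -c "
from bench import r
print(r.hand_in())"
```

```text
the job is handed in; nothing more can be done
None
```

I pressed the round, square and long keys in that order, found bolt 2 (middle) to be the loose one on the first tap, so bolts 1 and 3 were not tapped, and handed the job in at about 15 s with its cover held open at about 55°, the other two covers shut and nothing else visibly disturbed.

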